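# Bring the tyre gauge to the front of the caddy

## Task

Turn the rotating caddy by pushing a finger tab on its rim until the tyre gauge is at the front, its middle in line with the flat metal pointer on the base, and leave the caddy standing still there. Push gently, do not fling it round; do not touch, lift or tip the things in the caddy, and leave what stands beside it on the shelf where it is.

Things in the scene. Friction and masses are not known exactly. Their poses are not given: they have to be found in the camera images.
- caddy_base: Fixed round base of the black rotating caddy, 170 mm across and 16 mm high, standing on the shelf. Origin on the turning axis, at the shelf surface; z up; its own -x points to the front, along the pointer.
- front_mark (a point): Round tip (28 mm across) of the flat aluminium pointer that sticks out of the fixed base on the shelf, 5 mm high, 16 mm wide, reaching 196 mm from the turning axis. The point is the centre of the round tip, on its top, 182 mm from the axis. It shows which way is front; it does not turn.
- caddy (a joint): How far the tray has turned on the fixed base since the start (0 at the start, wherever the tray then stands), rad, positive anticlockwise from above (stops at -6.2 and 6.2, far beyond any turn needed). Its bearing has light friction (about 0.10 N m, some 1 N at a tab) and it stays where it is left.
- tray (a point): The turning tray: a black round dish 234 mm across, floor 24 mm and top of its rim wall 40 mm above the shelf; two crossing upright dividers (4 mm thick, top 52 mm above the shelf) part it into four equal quarter bays, one thing in each. The point is on the turning axis, on the tray floor; it turns with the tray.
- tab0 (a point): Tab 0 of four black finger tabs (numbered anticlockwise) on the tray's rim, at the ends of the dividers, turning with it: upright flat-sided fins 12 mm thick, from 117 to 154 mm from the turning axis and 18 to 58 mm above the shelf. The point is mid-thickness, 138 mm from the axis, on the top edge.
- tab1 (a point): Tab 1 of four black finger tabs (numbered anticlockwise) on the tray's rim, at the ends of the dividers, turning with it: upright flat-sided fins 12 mm thick, from 117 to 154 mm from the turning axis and 18 to 58 mm above the shelf. The point is mid-thickness, 138 mm from the axis, on the top edge.
- tab2 (a point): Tab 2 of four black finger tabs (numbered anticlockwise) on the tray's rim, at the ends of the dividers, turning with it: upright flat-sided fins 12 mm thick, from 117 to 154 mm from the turning axis and 18 to 58 mm above the shelf. The point is mid-thickness, 138 mm from the axis, on the top edge.
- tab3 (a point): Tab 3 of four black finger tabs (numbered anticlockwise) on the tray's rim, at the ends of the dividers, turning with it: upright flat-sided fins 12 mm thick, from 117 to 154 mm from the turning axis and 18 to 58 mm above the shelf. The point is mid-thickness, 138 mm from the axis, on the top edge.
- gauge: Chrome tyre gauge lying flat, dial up: a round dial 42 mm across and 20 mm thick with a white face, and a short round stem with a chuck at its end, 78 mm long in all. Origin on its underside in the middle of its length; x runs towards the chuck, the dial's centre is at x = -17 mm. Loose; it starts in any of the four bays, about 66 mm from the turning axis, in any direction.
- cap_box: Red plastic valve cap box with a shut hinged lid, 48 x 62 x 35 mm, loose in another bay. Origin under its centre.
- dish: White ceramic dish, round, 76 mm across, 26 mm high, loose in another bay. Origin under its centre.
- nut_cover: Blue plastic wheel nut cover: six-sided cap on a round flange 52 mm across, 45 mm high, loose in another bay. Origin under its centre.
- wrench: Steel wrench, 200 mm long, lying loose on the shelf to the left of the caddy. Bystander.
- brush: Brush, 200 mm long, lying loose on the shelf to the right of the caddy. Bystander.
- can: Grey metal can, 66 mm across, 150 mm high, standing at the back left. Bystander.
- jar: Glass jar with a steel cap, 70 mm across, 90 mm high, standing at the back right. Bystander.
Not all that is in view belongs to the job. Several things have the shape of the cap_box; the one meant has the colours described above.

How it is judged:
By the outcome, as a careful person would: the job done as asked, in the order asked, and still so for the second after the job is handed in, with the robot touching nothing.
It also fails if it takes over 58 s, if anything falls off the work surface, if the arm or the gripper's body presses on something with over 40 N, if the wrist force passes 120 N, or if a joint passes its speed limit or range.

## Robot

A 6-joint arm with a two-finger parallel gripper is mounted at the origin on the work surface. World frame = base frame: x ahead of the robot, y to its left, z up, the work surface at z = 0. Lengths are in m, angles in rad, forces in N, time in s.
With the tool pointing down it reaches from about 0.425 to 1.125 m from the base axis. Payload 14.9 kg.
Tool frame: the origin (TCP) lies at the very end of the fingers, on their centre line; the grasp point (between the pads) lies hold_point_z behind it (hold_point_z is the distance from the TCP to the grasp point, in m); z points along the fingers, x is the direction in which the jaws open and shut, and the axes are right-handed (so a half turn about z gives the same grasp; the last joint's range is limited). The gripper opens to 91 mm and grips with 3 to 60 N. Pads are 32 mm wide; open, the fingers measure 118 mm over their backs; the gripper's body (76 mm by 178 mm) begins 60 mm behind the grasp point.
Start: joints at [1.21, 0.379, 1.734, -0, 1.028, -0.033], TCP at [0.225, 0.663, 0.214] pointing down, gripper open.
Joint ranges: [-2.77, 2.77], [-0.74, 2.19], [0, 2.66], [-1.06, 4.2], [0.31, 2.87], [-3.08, 3.08]. Speed limits (rad/s): [1.89, 1.89, 2.39, 3.14, 3.14, 3.14].

## Interface

Orientations are given as a unit quaternion [x, y, z, w].
In Python, from station import * gives the robot as it stands.
- The arm moves only by the tool send_rows, never from a script. Its argument "rows" is one flat list of numbers, 5 for each row, row after row: the shift along the world's x, y, z in mm, then the turn about the world's z in degrees, then the finger opening in mm, from 0 to 91.2. A call has 1 to 20 rows; each row shifts and turns the commanded pose from where the row before left it; what a row does not reach is not made up. A row lasts 1/8 s, in which the tool goes at most 62.5 mm and 10.7 degrees, less where a joint would pass 70% of its speed; a pose out of reach is approached as far as the arm can. A call with a gripper value outside its range is refused whole. The fingers move at their own pace and stop on an object; the grip force is fixed at half the most. Time passes only in rows, so rows that do not move let the fingers close. It gives the time, the measured TCP pose, the force and the opening at its end, in the units of the state.
- read_state(): the state, without advancing time (a new reading comes with each control period).
- camera(name): name is "side" or "top"; returns a dict with "pixels" (384x512x3 uint8, blue, green, red), "intrinsics" (3x3 intrinsics, pixels), "k1" (the pictures are not rectified: a ray, as slopes to the right and down, at radius r is drawn at 1 + k1 r^2 times it, then the intrinsics apply), "R" (3x3) and "t" (3): a world point X has camera coordinates R X + t. Camera axes: x right, y down, z forward; pixel columns grow to the right and rows downward; lengths in m; the calibration is good to about 2 mm. A picture is of the moment at which its call begins. There is no depth.
- close_job(): hands the job in, once; it reports no verdict.
The state is a dict: "t": time; "joints": joint angles; "joint_velocities": joint speeds; "tau": joint torques, N m; "eef_pos": TCP position; "orientation": TCP orientation; "force": force on the tool from outside, world axes, zero at the start; "moment": the same for the moment, N m; "grip_width": finger opening in m.
Only numpy, scipy, OpenCV 4.12 (cv2) and the standard library are available. Lean on these libraries where they do the work, as an engineer would, in place of code of your own. Each camera call takes 0.05 s, during which the arm holds its last target.

## Working session

There is one attempt and no reset: what is moved stays moved. The work goes in short steps, Python scripts to look and compute and a tool call to move; the robot and the scene stay as the last step left them, time stands still between calls to the robot, and variables do not carry over. Pictures are saved under pics/ and viewed, and the job is handed in when it is done.

Besides the shell and the picture viewer there is one more tool, called after "Request:" in YAML: its name, and indented under it one key for each argument. send_rows: Moves the arm, as the interface text tells. Its arguments: {"type":"object","properties":{"rows":{"type":"array"}},"required":["rows"]}

```bash
ls; mkdir -p pics
cat > h.py <<'E'
from station import *
import numpy as np, cv2
def shot(name,fn):
    c=camera(name); cv2.imwrite('pics/'+fn,c['pixels']); 
    np.savez('pics/'+fn+'.npz',**{k:np.array(c[k]) for k in c}); return c
def load(fn): return np.load('pics/'+fn+'.npz')
def proj(c,X):
    p=c['R']@np.array(X,float)+c['t']; s=p[:2]/p[2]; s=s*(1+c['k1']*(s@s)); K=c['intrinsics']
    return K[:2,:2]@s+K[:2,2]
def unproj(c,uv,z):
    K=c['intrinsics']; d=np.linalg.solve(K[:2,:2],np.array(uv,float)-K[:2,2]); s=d.copy()
    for _ in range(20): s=d/(1+c['k1']*(s@s))
    r=c['R'].T@np.array([s[0],s[1],1]); o=-c['R'].T@c['t']
    return o+r*(z-o[2])/r[2]
E
python3 - <<'E'
from h import *
shot('top','top0.png'); shot('side','side0.png'); print(read_state())
E
```

```text
pics
{'t': 0.1, 'joints': array([ 1.20970210e+00,  3.79345153e-01,  1.73471936e+00, -9.05411854e-06,
        1.02849335e+00, -3.33064114e-02]), 'joint_velocities': array([ 0.00012245, -0.00195862, -0.00213158,  0.00062968, -0.00098997,
       -0.00085376]), 'tau': array([ 1.72713830e-03, -7.65025449e+01, -4.35291910e+01,  6.53008721e-02,
        3.98547621e-02, -2.39044419e-05]), 'eef_pos': array([0.22525185, 0.66239657, 0.21336301]), 'orientation': array([ 8.13002054e-01,  5.82260618e-01, -3.99349816e-04,  2.71005307e-04]), 'force': array([ 0.62966649, -0.91179879,  0.744595  ]), 'moment': array([0.01633779, 0.02180475, 0.01393375]), 'grip_width': 0.09137925543960178}
```

View pics/top0.png

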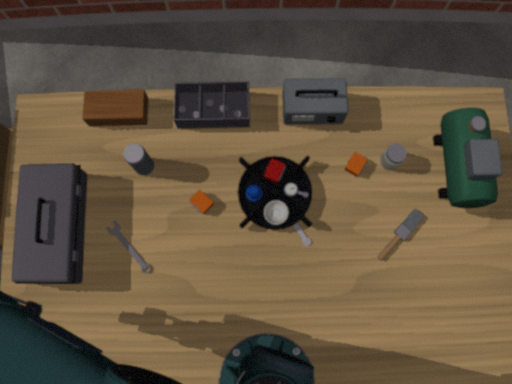

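View pics/side0.png

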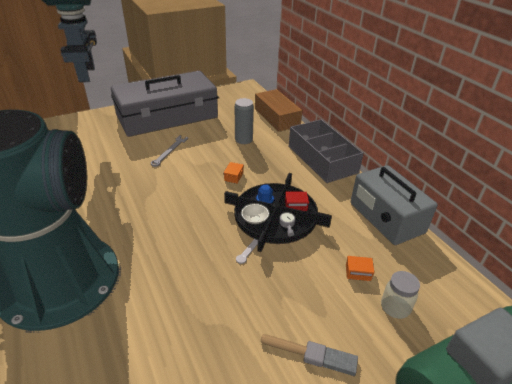

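Run:
```python
from h import *
c=load('top0.png'); im=c['pixels']
cv2.imwrite('pics/crop0.png',cv2.resize(im[140:255,220:340],None,fx=5,fy=5,interpolation=cv2.INTER_CUBIC))
c2=load('side0.png'); im=c2['pixels']
cv2.imwrite('pics/crops0.png',cv2.resize(im[165:275,215:340],None,fx=5,fy=5,interpolation=cv2.INTER_CUBIC))
print(c['intrinsics'],c['k1'],-c['R'].T@c['t'],-c2['R'].T@c2['t'])
```

```text
[[500.02290579   0.         261.84433671]
 [  0.         500.02290579 196.84608263]
 [  0.           0.           1.        ]] -0.13106760656443814 [0.24107357 0.01680897 1.56277725] [ 0.11672759 -0.77978562  0.79785562]
```

View pics/crop0.png

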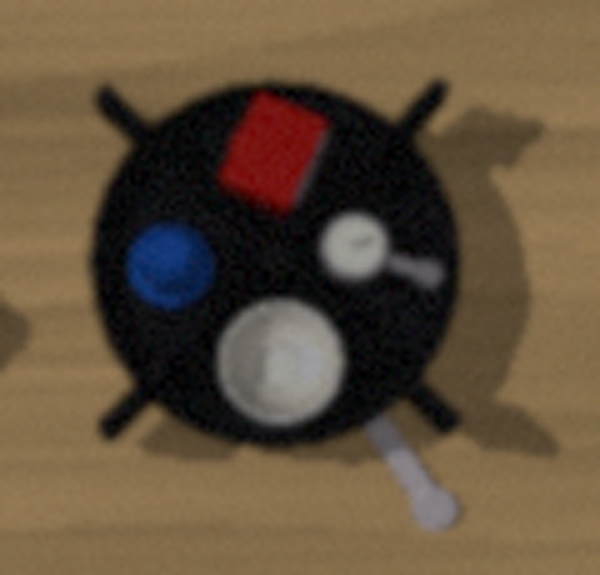

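View pics/crops0.png

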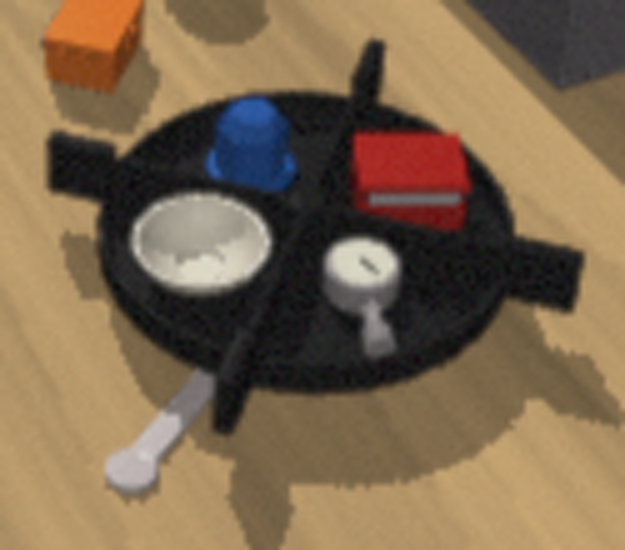

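```bash
cat >> h.py <<'E'
from scipy.optimize import least_squares
E
python3 - <<'E'
from h import *
c=load('top0.png')
f=lambda u,v:np.array([u/5+220-.4,v/5+140-.4])
tabs=[f(105,95),f(438,90),f(450,422),f(110,428)]
P=[unproj(c,t,.058) for t in tabs]
for p in P: print(p)
A=np.array([p[:2] for p in P])
print('diag mids',(A[0]+A[2])/2,(A[1]+A[3])/2, 'radii',np.linalg.norm(A-A.mean(0),axis=1))
print('rim centre',unproj(c,f(277,262),.040))
ax=A.mean(0)
tip=unproj(c,f(436,507),.005)[:2]; print('tip',tip,np.linalg.norm(tip-ax))
d=unproj(c,f(354,246),.044)[:2]; ch=unproj(c,f(441,275),.035)[:2]
u=(ch-d)/np.linalg.norm(ch-d); mid=d+.017*u
print('dial',d,'chuck',ch,np.linalg.norm(ch-d),'mid',mid,np.linalg.norm(mid-ax))
ang=lambda v:np.degrees(np.arctan2(v[1],v[0]))
print('front',ang(tip-ax),'gauge',ang(mid-ax),'dialang',ang(d-ax),'tabs',[ang(a-ax) for a in A])
c2=load('side0.png')
for i,a in enumerate(A): print('side tab',proj(c2,[*a,.058]))
print(proj(c2,[*tip,.005]),proj(c2,[*d,.044]))
E
```

```text
[0.67875368 0.0690907  0.058     ]
[ 0.678536   -0.13947308  0.058     ]
[ 0.46840133 -0.13897938  0.058     ]
[0.46846638 0.06805736 0.058     ]
diag mids [ 0.57357751 -0.03494434] [ 0.57350119 -0.03570786] radii [0.14823267 0.1478881  0.14764147 0.1474058 ]
rim centre [ 0.57390697 -0.03653192  0.04      ]
tip [ 0.42275223 -0.13372632] 0.18005376126265862
dial [ 0.58240398 -0.08462961] chuck [ 0.56489657 -0.13918171] 0.05729258704489041 mid [ 0.57720914 -0.10081644] 0.06559308565987836
front -146.87245154351453 gauge -86.79274855918639 dialang -79.80727870492983 tabs [np.float64(44.78202205574764), np.float64(-44.7672300086363), np.float64(-135.40742680154875), np.float64(135.4643633775774)]
side tab [288.51161312 173.40681412]
side tab [327.828305   215.25561682]
side tab [257.99075058 239.22753826]
side tab [224.82219349 192.11876157]
[240.53166081 258.08013058] [286.14147616 216.97456304]
```

Run:
```python
from h import *
c=load('top0.png');c2=load('side0.png')
for n,p,z in [('toolbox corner',(78,283),.1),('toolbox corner2',(15,283),.1),('orange L',(202,200),.03),('can',(137,150),.15)]: print(n,unproj(c,p,z))
for z in(.05,.1,.15,.2,.25): print(z,unproj(c2,(130,130),z)) 
ax=np.array([.5736,-.0357])
def F(th,s,r=.143):
    t=np.radians(th); return (ax+r*np.array([np.cos(t),np.sin(t)])+s*np.array([-np.sin(t),np.cos(t)]))*1000
print('start',F(135.2,.05),F(135.2,.03),F(135.2,.0195))
for k in range(0,61,5): print(k,F(135.2-k,.0195).round(1))
```

```text
toolbox corner [0.29699136 0.55129095 0.1       ]
toolbox corner2 [0.29638178 0.74822954 0.1       ]
orange L [0.55446924 0.19227415 0.03      ]
can [0.6848041 0.3737374 0.15     ]
0.05 [0.31135894 0.53370805 0.05      ]
0.1 [0.29834632 0.44589072 0.1       ]
0.15 [0.28533369 0.35807339 0.15      ]
0.2 [0.27232106 0.27025606 0.2       ]
0.25 [0.25930843 0.18243873 0.25      ]
start [436.89967418  29.5841552 ] [450.99235838  43.77556993] [458.39101758  51.22606266]
0 [458.4  51.2]
5 [466.4  60.9]
10 [475.2  69.9]
15 [484.8  78.1]
20 [495.1  85.4]
25 [505.9  91.8]
30 [517.3  97.2]
35 [529.1 101.6]
40 [541.2 104.9]
45 [553.6 107.2]
50 [566.1 108.4]
55 [578.7 108.5]
60 [591.3 107.5]
```

Request:
send_rows:
  rows: [22, -51, 4, -2.6, 0, 22, -51, 4, -2.6, 0, 22, -51, 4, -2.6, 0, 22, -51, 4, -2.6, 0, 22, -51, 4, -2.6, 0, 22, -51, 4, -2.6, 0, 22, -51, 4, -2.6, 0, 22, -51, 4, -2.6, 0, 22, -51, 4, -2.6, 0, 22, -51, 4, -2.6, 0, -3, -40, -20, 0, 0, -3, -40, -20, 0, 0, -3, -40, -20, 0, 0, 0, 0, 0, 0, 0]

```text
t: 1.85
eef_pos: [0.4351, 0.031, 0.1926]
orientation: [0.924, 0.383, -0.001, -0.0]
force: [0.0, -0.8, 0.6]
grip_width: 0.0002
```

Request:
send_rows:
  rows: [0, 0, -40, 0, 0, 0, 0, -40, 0, 0, 0, 0, -40, 0, 0, 0, 0, -25, 0, 0, 0, 0, -15, 0, 0, 0, 0, 0, 0, 0]

```text
t: 2.6
eef_pos: [0.4363, 0.0331, 0.0336]
orientation: [0.923, 0.385, -0.001, -0.0]
force: [-0.0, 0.0, 0.4]
grip_width: 0.0006
```

Run:
```python
from h import *
a=shot('top','top1.png')['pixels'];b=shot('side','side1.png')['pixels']
o=np.hstack([cv2.resize(x,(400,400),interpolation=cv2.INTER_CUBIC) for x in (a[135:265,215:345],b[140:280,200:340])])
cv2.imwrite('pics/c1.png',o)
```

```text
(no output)
```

View pics/c1.png

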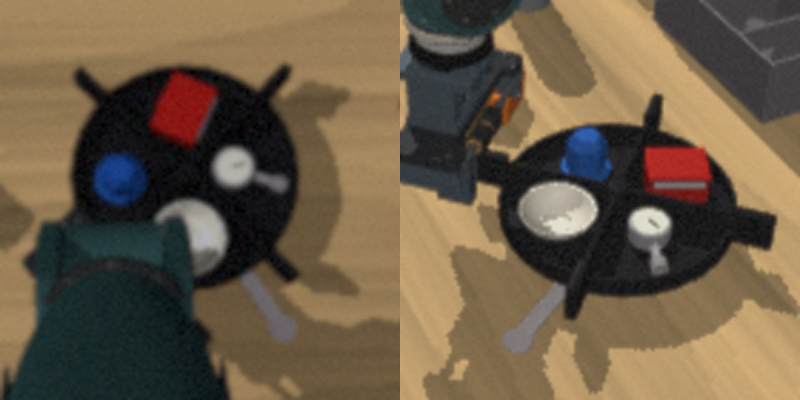

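Request:
send_rows:
  rows: [7, 5, 0, 0, 0, 7, 5.5, 0, 0, 0, 4, 4, 0, 0, 0, 4, 3.5, 0, 0, 0, 4, 4.8, 0, -2.5, 0, 4, 4.8, 0, -2.5, 0, 4.4, 4.5, 0, -2.5, 0, 4.4, 4.5, 0, -2.5, 0, 4.8, 4.1, 0, -2.5, 0, 4.8, 4.1, 0, -2.5, 0, 5.1, 3.7, 0, -2.5, 0, 5.1, 3.7, 0, -2.5, 0, 5.4, 3.2, 0, -2.5, 0, 5.4, 3.2, 0, -2.5, 0, 3, 1.5, 0, -1.2, 0, 0, 0, 0, 0, 0]

```text
t: 4.7
eef_pos: [0.5089, 0.0929, 0.0339]
orientation: [0.986, 0.165, 0.0, 0.0]
force: [0.1, -0.5, -0.2]
grip_width: 0.0004
```

Run:
```python
from h import *
a=shot('top','top2.png')['pixels'];b=shot('side','side2.png')['pixels']
o=np.hstack([cv2.resize(x,(400,400),interpolation=cv2.INTER_CUBIC) for x in (a[135:265,215:345],b[140:280,200:340])])
cv2.imwrite('pics/c2.png',o)
```

```text
(no output)
```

View pics/c2.png

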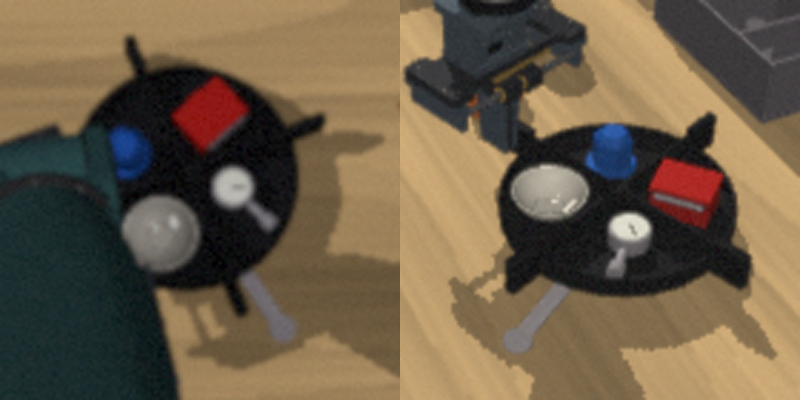

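```bash
cat >> h.py <<'E'
ax=np.array([.5736,-.0357])
def ang(v): return float(np.degrees(np.arctan2(v[1],v[0])))
def f2(u,v): return np.array([u*.325+215-.35,v*.325+135-.35])
def analyse(c,tabs,dial,chuck):
    for t in tabs:
        p=unproj(c,f2(*t),.058)[:2]; print('tab',ang(p-ax),np.linalg.norm(p-ax))
    d=unproj(c,f2(*dial),.044)[:2]; ch=unproj(c,f2(*chuck),.035)[:2]
    u=(ch-d)/np.linalg.norm(ch-d); m=d+.017*u
    print('gauge',m,ang(m-ax),np.linalg.norm(m-ax))
E
python3 - <<'E'
from h import *
analyse(load('top2.png'),[(131,42),(320,120),(240,308)],(233,187),(272,223))
def F(th,s=.0195,r=.143):
    t=np.radians(th); return (ax+r*np.array([np.cos(t),np.sin(t)])+s*np.array([-np.sin(t),np.cos(t)]))*1000
for k in range(24,64,3): print(k,F(135.2-k).round(1))
E
```

```text
tab 20.757916426464153 0.14745935161474447
tab -69.11280791688387 0.1471858765018943
tab -159.75147915593163 0.1461899026630236
gauge [ 0.5497784 -0.0964034] -111.4263355329229 0.06521020765931802
24 [503.7  90.6]
27 [510.4  94.1]
30 [517.3  97.2]
33 [524.3  99.9]
36 [531.5 102.3]
39 [538.8 104.4]
42 [546.1 106. ]
45 [553.6 107.2]
48 [561.1 108.1]
51 [568.7 108.5]
54 [576.2 108.6]
57 [583.8 108.3]
60 [591.3 107.5]
63 [598.7 106.4]
```

Request:
send_rows:
  rows: [3.5, 1.6, 0, -1.5, 0, 3.5, 1.6, 0, -1.5, 0, 3.5, 1.4, 0, -1.5, 0, 3.5, 1.4, 0, -1.5, 0, 3.6, 1.2, 0, -1.5, 0, 3.6, 1.2, 0, -1.5, 0, 3.6, 1.1, 0, -1.5, 0, 3.7, 1.1, 0, -1.5, 0, 3.7, 0.8, 0, -1.5, 0, 3.7, 0.8, 0, -1.5, 0, 3.7, 0.7, 0, -1.5, 0, 3.7, 0.6, 0, -1.5, 0, 3.8, 0.5, 0, -1.5, 0, 3.8, 0.4, 0, -1.5, 0, 3.8, 0.2, 0, -1.5, 0, 3.8, 0.2, 0, -1.5, 0, 3.0, 0, 0, -1.5, 0, 2.0, 0, 0, -1.0, 0, 1.0, 0, 0, -0.5, 0, 0, 0, 0, 0, 0]

```text
t: 7.3
eef_pos: [0.5733, 0.1076, 0.034]
orientation: [0.998, -0.07, 0.0, 0.0]
force: [-0.8, 0.5, 0.6]
grip_width: 0.0002
```

Run:
```python
from h import *
a=shot('top','top3.png')['pixels'];b=shot('side','side3.png')['pixels']
o=np.hstack([cv2.resize(x,(400,400),interpolation=cv2.INTER_CUBIC) for x in (a[135:265,215:345],b[140:280,200:340])])
cv2.imwrite('pics/c3.png',o)
```

```text
(no output)
```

View pics/c3.png

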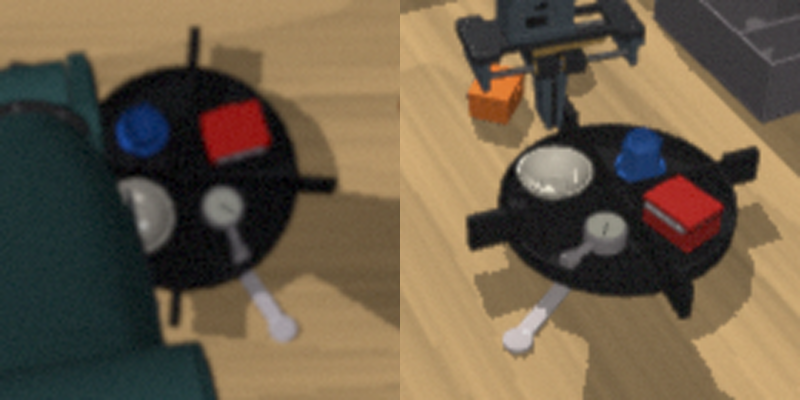

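Run:
```python
from h import *
analyse(load('top3.png'),[(195,30),(333,184),(176,322)],(222,208),(242,259))
a=load('top3.png')['pixels']
cv2.imwrite('pics/d3.png',cv2.resize(a[185:250,260:320],None,fx=9,fy=9,interpolation=cv2.INTER_CUBIC))
b=load('side3.png')['pixels']
cv2.imwrite('pics/e3.png',cv2.resize(b[205:270,230:290],None,fx=9,fy=9,interpolation=cv2.INTER_CUBIC))
```

```text
tab -5.129024666729354 0.1502282684385263
tab -95.37862912823398 0.14844593664707587
tab 175.13113621038497 0.1503791828441917
gauge [ 0.52399608 -0.07818249] -139.42212260545605 0.0653093480246302
```

View pics/d3.png

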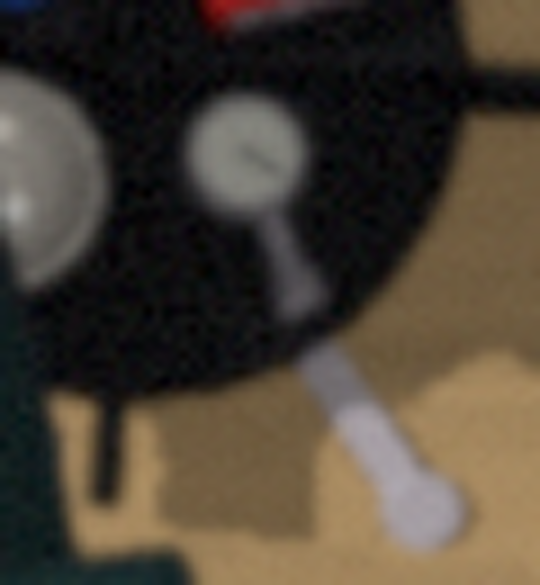

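View pics/e3.png

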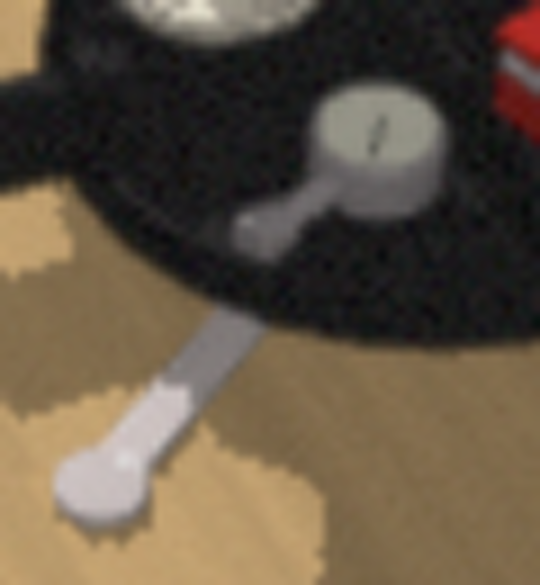

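```bash
cat >> h.py <<'E'
def gfit(ct,cs,dt,ht,ds,hs):
    obs=[(ct,dt,0,1),(ct,ht,1,1),(cs,ds,0,1),(cs,hs,1,1)]
    def res(p,which=obs):
        u=np.array([np.cos(p[2]),np.sin(p[2])]); D=p[:2]-.017*u; H=p[:2]+.039*u; r=[]
        for c,o,k,w in which: r+=list(proj(c,[*(H if k else D),(.034 if k else .044)])-np.array(o))
        return np.array(r)
    for nm,w in(('both',obs),('top',obs[:2]),('side',obs[2:])):
        s=least_squares(lambda p:res(p,w),[.53,-.08,-1.8])
        print(nm,s.x[:2].round(4),'yaw',np.degrees(s.x[2]).round(1),'ang',round(ang(s.x[:2]-ax),2),'r',np.linalg.norm(s.x[:2]-ax).round(4),'res',s.fun.round(2))
E
python3 - <<'E'
from h import *
def q(u,v,x0,y0,k): return ((u+.5)/k-.5+x0,(v+.5)/k-.5+y0)
print('front from side', end=' ')
cs=load('side3.png'); ct=load('top3.png')
for c,p in((cs,q(101,485,230,205,9)),(ct,q(424,509,260,185,9))):
    t=unproj(c,p,.005)[:2]; print('tip',t,ang(t-ax),np.linalg.norm(t-ax))
print('now'); gfit(ct,cs,q(248,152,260,185,9),q(303,314,260,185,9),q(379,129,230,205,9),q(247,237,230,205,9))
ct=load('top0.png');cs=load('side0.png')
print('start');gfit(ct,cs,q(354,246,220,140,5),q(442,275,220,140,5),q(362,262,215,165,5),q(380,346,215,165,5))
# axis from tabs
E
```

```text
front from side tip [ 0.42279086 -0.13511362] -146.60706689734053 0.18062797548166962
tip [ 0.42241091 -0.13329556] -147.1569521882738 0.17995286591159573
now
both [ 0.5267 -0.079 ] yaw -162.4 ang -137.27 r 0.0639 res [ 0.22 -0.15 -0.13 -0.72 -0.22 -0.12 -0.47  0.48]
top [ 0.5253 -0.0788] yaw -162.0 ang -138.28 r 0.0647 res [ 0.1   0.31 -0.1  -0.3 ]
side [ 0.5279 -0.0789] yaw -162.9 ang -136.64 r 0.0629 res [ 0.18 -0.26 -0.18  0.24]
start
both [ 0.578  -0.1016] yaw -108.7 ang -86.14 r 0.0661 res [ 0.27 -0.35 -0.44 -0.13 -0.35  0.06  0.04  0.4 ]
top [ 0.577  -0.1018] yaw -107.4 ang -87.02 r 0.0662 res [ 0.3   0.09 -0.3  -0.08]
side [ 0.5791 -0.1011] yaw -109.7 ang -85.22 r 0.0656 res [-0.01 -0.18  0.01  0.17]
```

Request:
send_rows:
  rows: [3, 0, 0, -1.2, 0, 3, -0.1, 0, -1.2, 0, 3, -0.1, 0, -1.2, 0, 3, -0.2, 0, -1.2, 0, 2.5, -0.2, 0, -1, 0, 2, -0.2, 0, -0.8, 0, 1.5, -0.2, 0, -0.6, 0, 1, -0.2, 0, -0.4, 0, 1, -0.2, 0, -0.4, 0, 0, 0, 0, 0, 0, 0, 0, 0, 0, 0]

```text
t: 8.78
eef_pos: [0.5933, 0.1062, 0.034]
orientation: [0.99, -0.139, 0.0, 0.0]
force: [0.0, 0.4, -0.3]
grip_width: 0.0009
```

Run:
```python
from h import *
a=shot('top','top4.png')['pixels'];b=shot('side','side4.png')['pixels']
k=dict(interpolation=cv2.INTER_CUBIC)
cv2.imwrite('pics/d4.png',cv2.resize(a[185:250,260:320],None,fx=9,fy=9,**k))
cv2.imwrite('pics/e4.png',cv2.resize(b[205:270,230:290],None,fx=9,fy=9,**k))
o=np.hstack([cv2.resize(x,(400,400),**k) for x in (a[135:265,215:345],b[140:280,200:340])])
cv2.imwrite('pics/c4.png',o)
```

```text
(no output)
```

View pics/c4.png

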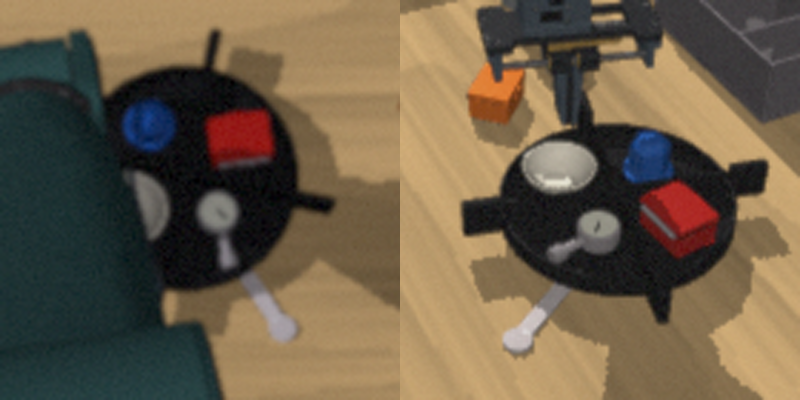

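View pics/d4.png

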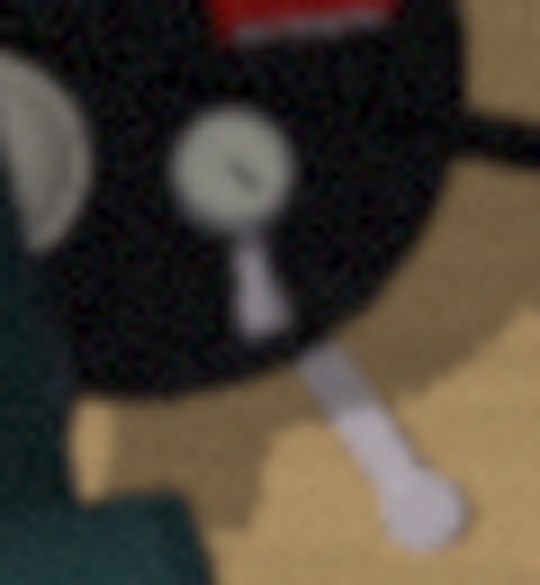

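View pics/e4.png

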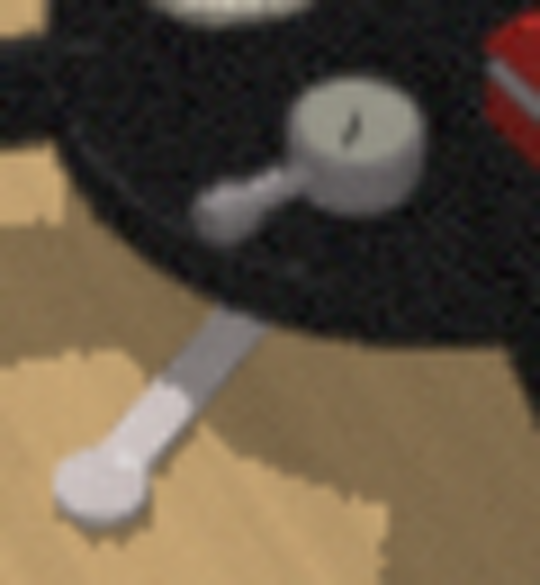

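Run:
```python
from h import *
def q(u,v,x0,y0,k): return ((u+.5)/k-.5+x0,(v+.5)/k-.5+y0)
ct=load('top4.png');cs=load('side4.png')
gfit(ct,cs,q(233,167,260,185,9),q(266,331,260,185,9),q(357,123,230,205,9),q(206,217,230,205,9))
for c,p in((ct,(214,33)),(ct,(331,206))):
    P=unproj(c,f2(*p),.058)[:2]; print(ang(P-ax))
# side: predicted tab ends for phases
for ph in (-13,-14,-15):
    for b in (0,-90,180):
        t=np.radians(ph+b); print(ph,b,((proj(cs,[*(ax+.154*np.array([np.cos(t),np.sin(t)])),.058])-[200,140])*400/140).round(1))
```

```text
both [ 0.5214 -0.0715] yaw -170.4 ang -145.6 r 0.0633 res [ 0.23 -0.28 -0.1  -0.43 -0.26 -0.14 -0.33  0.38]
top [ 0.5202 -0.0711] yaw -169.5 ang -146.48 r 0.064 res [ 0.02  0.1  -0.02 -0.1 ]
side [ 0.5223 -0.0716] yaw -171.5 ang -145.02 r 0.0626 res [ 0.14 -0.15 -0.14  0.14]
-12.650519240436145
-104.09354638646283
-13 0 [363.1 159.7]
-13 -90 [262.5 293.4]
-13 180 [ 56.5 203.4]
-14 0 [364.1 161.4]
-14 -90 [259.5 293.8]
-14 180 [ 56.  201.5]
-15 0 [365.  163.1]
-15 -90 [256.5 294.2]
-15 180 [ 55.6 199.7]
```

```bash
cat > ov.py <<'E'
from h import *
def overlay(c,x0,y0,w,h,k,fn,ax,front,ph,g):
    im=cv2.resize(c['pixels'][y0:y0+h,x0:x0+w],None,fx=k,fy=k,interpolation=cv2.INTER_CUBIC)
    im=cv2.convertScaleAbs(im,alpha=1.6,beta=20)
    def pl(P,col,closed=True):
        pts=np.array([(proj(c,X)-[x0,y0]+.5)*k-.5 for X in P]); cv2.polylines(im,[np.round(pts*8).astype(np.int32)],closed,col,1,cv2.LINE_AA,3)
    circ=lambda cx,r,z:[[cx[0]+r*np.cos(t),cx[1]+r*np.sin(t),z] for t in np.linspace(0,6.283,73)]
    pl(circ(ax,.117,.04),(0,255,0))
    f=np.radians(front); e=np.array([np.cos(f),np.sin(f)]); n=np.array([-e[1],e[0]])
    pl(circ(ax+.182*e,.014,.005),(255,0,255))
    pl([[*(ax+.03*e),.044],[*(ax+.10*e),.044]],(255,0,255),False)
    pl([[*(ax+.11*e+s*.008*n),.005] for s in(1,-1)]+[[*(ax+.17*e-.008*n),.005],[*(ax+.17*e+.008*n),.005]],(255,0,255))
    for b in range(4):
        t=np.radians(ph+90*b); e=np.array([np.cos(t),np.sin(t)]); n=np.array([-e[1],e[0]])
        pl([[*(ax+r*e+s*.006*n),.058] for r,s in((.117,1),(.154,1),(.154,-1),(.117,-1))],(0,255,255))
    u=np.array([np.cos(g[2]),np.sin(g[2])]); m=np.array(g[:2])
    pl(circ(m-.017*u,.021,.044),(255,128,0)); pl([[*(m+.004*u),.034],[*(m+.039*u),.034]],(255,128,0),False)
    cv2.imwrite('pics/'+fn,im)
E
python3 - <<'E'
from ov import *
g=[.5214,-.0715,np.radians(-170.4)]
overlay(load('top4.png'),225,140,105,110,5,'ov_t4.png',ax,-146.9,-13.4,g)
overlay(load('side4.png'),215,165,130,110,5,'ov_s4.png',ax,-146.9,-13.4,g)
E
```

```text
(no output)
```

View pics/ov_t4.png

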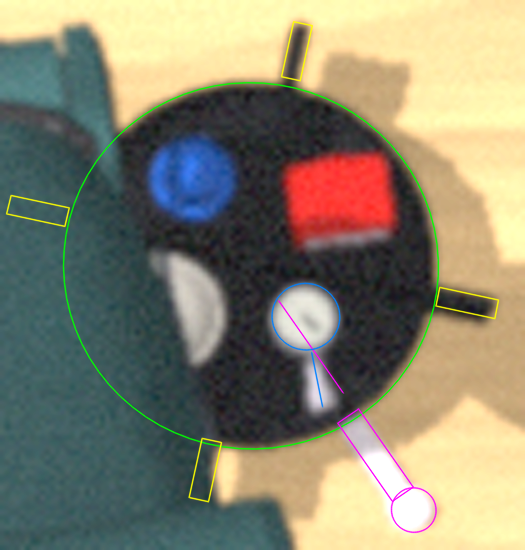

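View pics/ov_s4.png

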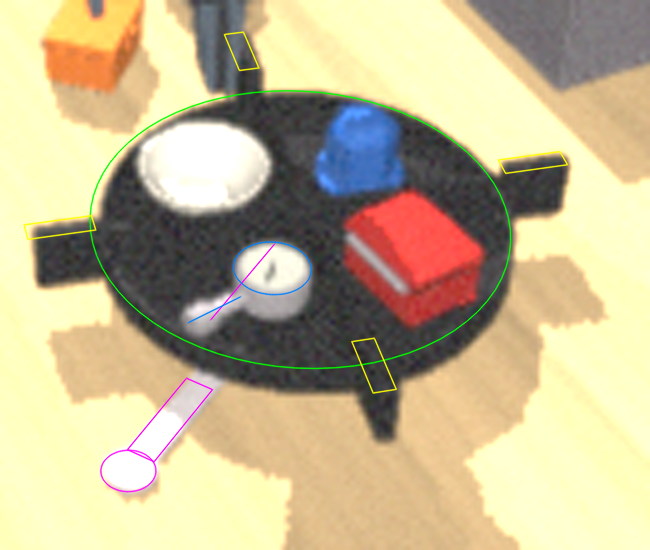

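```bash
python3 - <<'E'
from h import *
def q(u,v,x0,y0,k): return ((u+.5)/k-.5+x0,(v+.5)/k-.5+y0)
ct=load('top4.png');cs=load('side4.png')
for n,c,a,b,g in(('top',ct,q(322,354,260,185,9),q(424,509,260,185,9),(.5202,-.0711)),('side',cs,q(243,318,230,205,9),q(101,485,230,205,9),(.5223,-.0716))):
    A=unproj(c,a,.005)[:2];B=unproj(c,b,.005)[:2];d=(B-A)/np.linalg.norm(B-A)
    n_=np.array([-d[1],d[0]]); X=B-.182*d
    print(n,A,B,ang(d),'axis',X,'gauge off line mm (+ = ccw side)',1e3*(np.array(g)-B)@n_, 'gauge ang',ang(g-X)-ang(d))
E
python3 - <<'E'
# edge-based rim ellipse: dark mask fits, frame 0
import sys; sys.path.insert(0,'.')
import os; os.chdir('.')
from h import *
from scipy.spatial import ConvexHull
# circle fit in top frame 0 & side frames: radial subpixel edges at half level around rim
for fn in('top0.png','top4.png','side0.png','side4.png'):
    c=load(fn); g=cv2.cvtColor(c['pixels'],cv2.COLOR_BGR2GRAY).astype(np.float32)
    pts=[]
    for t in np.linspace(-np.pi,np.pi,180,endpoint=False):
        rs=np.arange(.105,.132,.0005); uv=np.array([proj(c,[ax[0]+r*np.cos(t),ax[1]+r*np.sin(t),.04]) for r in rs],np.float32)
        v=cv2.remap(g,uv[:,0:1].copy(),uv[:,1:2].copy(),cv2.INTER_LINEAR)[:,0]
        if v[:8].max()<45 and v[-8:].min()>75:
            m=(v[:8].mean()+v[-8:].mean())/2; i=np.argmax(v>m); pts.append((t,rs[i]))
    pts=np.array(pts)
    if len(pts)<10: print(fn,len(pts));continue
    M=np.c_[np.ones(len(pts)),np.cos(pts[:,0]),np.sin(pts[:,0])]
    s=np.linalg.lstsq(M,pts[:,1],rcond=None)[0]
    for _ in range(3):
        ok=abs(M@s-pts[:,1])<.0025; s=np.linalg.lstsq(M[ok],pts[ok,1],rcond=None)[0]
    print(fn,len(pts),ok.sum(),'r',s[0],'axis',ax+s[1:])
E
```

```text
top [ 0.47761364 -0.0994228 ] [ 0.42241091 -0.13329556] -148.4664430259342 axis [ 0.5775357  -0.03810996] gauge off line mm (+ = ccw side) -1.8679130002754007 gauge ang -1.618124607707074
side [ 0.48899963 -0.09362535] [ 0.42279086 -0.13511362] -147.92758886939794 axis [ 0.5770136  -0.03847333] gauge off line mm (+ = ccw side) -0.9816059053464244 gauge ang -0.8793556015791069
top0.png 145 134 r 0.1163199125436526 axis [ 0.57449633 -0.03547528]
top4.png 106 104 r 0.11668308787470921 axis [ 0.57414228 -0.03448427]
side0.png 87 58 r 0.11970063790563977 axis [ 0.57497054 -0.04107141]
side4.png 76 48 r 0.11983256057314999 axis [ 0.57308705 -0.03901227]
```

Request:
send_rows:
  rows: [-4, 1, 0, 0, 0, -6, 1.5, 0, 0, 0, -5, 1, 0, 0, 0, 0, 0, 15, 0, 0, 0, 0, 30, 0, 0, 0, 0, 40, 0, 0, 0, 0, 40, 0, 0, -15, 30, 30, 0, 0, -25, 45, 10, 0, 0, -25, 45, 0, 0, 0, -25, 45, 0, 0, 0, -25, 45, 0, 0, 0, -25, 45, 0, 0, 0, -25, 45, 0, 0, 0, 0, 0, 0, 0, 0]

```text
t: 10.75
eef_pos: [0.412, 0.4121, 0.2001]
orientation: [0.991, -0.137, 0.0, -0.001]
force: [0.5, 0.5, -0.5]
grip_width: 0.0005
```

Run:
```python
from ov import *
shot('top','top5.png');shot('side','side5.png')
k=dict(interpolation=cv2.INTER_CUBIC)
a=load('top5.png')['pixels'];b=load('side5.png')['pixels']
cv2.imwrite('pics/d5.png',cv2.resize(a[185:250,260:320],None,fx=9,fy=9,**k))
cv2.imwrite('pics/e5.png',cv2.resize(b[205:270,230:290],None,fx=9,fy=9,**k))
g=[.5214,-.0715,np.radians(-170.4)]
overlay(load('top5.png'),225,140,105,110,5,'ov_t5.png',np.array([.574,-.036]),-147.1,-13.4,g)
```

```text
(no output)
```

View pics/d5.png

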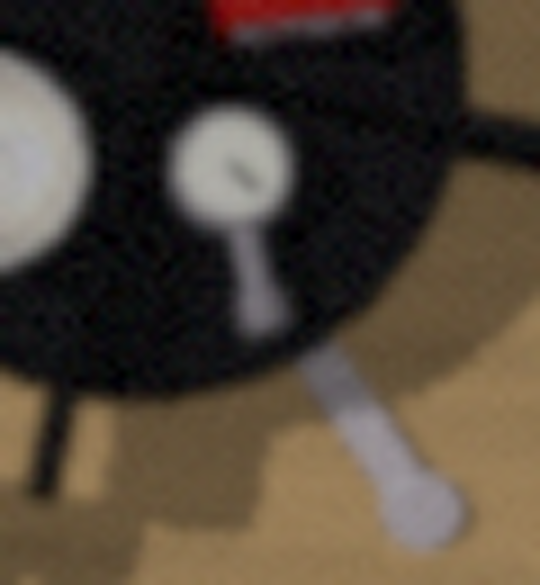

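View pics/e5.png

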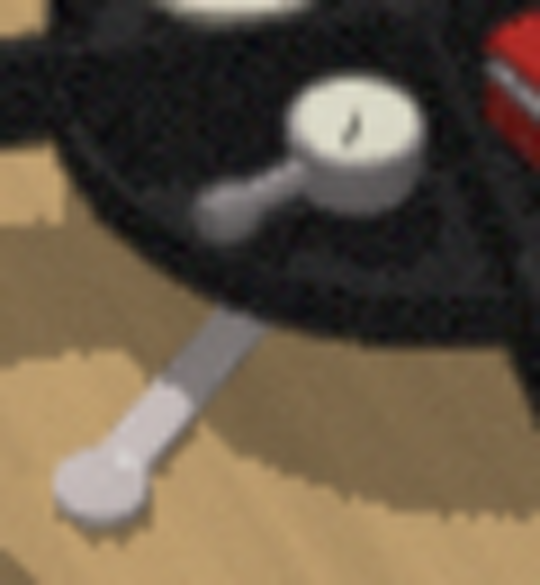

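View pics/ov_t5.png

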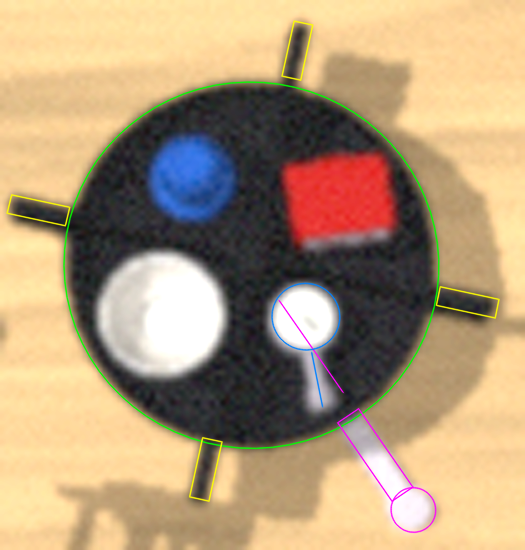

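Run:
```python
from h import *
def q(u,v,x0,y0,k): return ((u+.5)/k-.5+x0,(v+.5)/k-.5+y0)
gfit(load('top5.png'),load('side5.png'),q(233,167,260,185,9),q(263,331,260,185,9),q(357,122,230,205,9),q(206,217,230,205,9))
a=load('top0.png')['pixels'];b=load('top5.png')['pixels']
for n,(x,y,X,Y) in dict(wrench=(105,215,160,280),brush=(370,200,435,265),jar=(375,135,415,175),can=(115,135,160,180)).items():
    print(n,cv2.absdiff(cv2.GaussianBlur(a,(5,5),0),cv2.GaussianBlur(b,(5,5),0))[y:Y,x:X].mean())
cv2.imwrite('pics/s5.png',b)
```

```text
both [ 0.5215 -0.0712] yaw -170.8 ang -145.77 r 0.0631 res [ 0.17 -0.32  0.04 -0.44 -0.25 -0.08 -0.41  0.24]
top [ 0.5203 -0.0707] yaw -170.5 ang -146.7 r 0.0638 res [ 0.01  0.07 -0.01 -0.07]
side [ 0.5224 -0.0713] yaw -171.2 ang -145.15 r 0.0623 res [ 0.11 -0.12 -0.11  0.11]
wrench 30.73202797202797
brush 11.83155818540434
jar 10.569791666666667
can 10.654156378600822
```

View pics/top5.png

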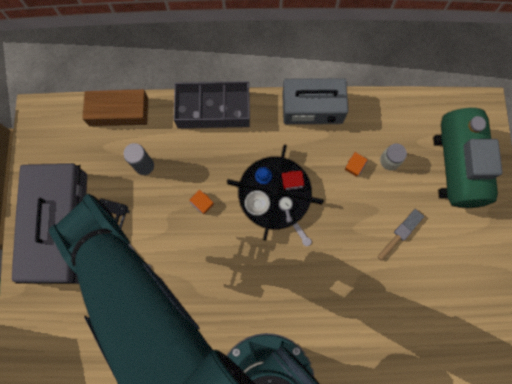

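```bash
python3 -c "
from station import *
print(close_job())"
```

```text
the job is handed in; nothing more can be done
None
```

I turned the caddy about 58° clockwise by pushing one rim tab slowly with the closed fingers. The tyre gauge now sits at the front, in line with the pointer. I then backed the finger off, lifted it clear and handed the job in at about 11 s.

**Alignment:** The last measurements put the gauge's middle within about 1° (about 1 mm) of the pointer line, but they do not fully agree. With the caddy axis I used throughout, the gauge is 0.5–1.5° short of the line. Correcting the axis separately for each camera gives about 0.8° short from the top and 0.5° past from the side. Extending the pointer's own edges puts it about 1–1.5° past. These differences are within the stated 2 mm calibration, so I did not push it further.

**Caddy and contents:** The tray was in the same position before and after I withdrew the finger. The things in the caddy were upright in their own bays. Every force reading at the end of a move was about 1 N or less.

**Bystanders:** The can, jar and brush looked unmoved in the last top picture. The arm hid the wrench in that picture, so I could not confirm it directly. The tool was about 0.2 m above the shelf there and never went near it lower down.

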